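Close the pin tins and stack them on the bench shelf

ROBOT

A 6-joint arm with a two-finger parallel gripper is mounted at the origin on the work surface. World frame = base frame: x ahead of the robot, y to its left, z up, the work surface at z = 0. Lengths are in m, angles in rad, forces in N, time in s.
With the tool pointing down it reaches from about 0.325 to 0.775 m from the base axis. Payload 5.5 kg.
Tool frame: the origin (TCP) lies midway between the tips of the shut fingers; the grasp point (between the pads) lies 19 mm behind it; z points along the fingers, y is the line along which they close (so a half turn about z gives the same grasp; the last joint's range is limited). The gripper opens to 88 mm and grips with 3 to 60 N. Pads are 20 mm wide; open, the fingers measure 115 mm over their backs; the gripper's body (75 mm by 178 mm) begins 61 mm behind the grasp point.
Start: joints at [-1.171, 0.091, 1.231, -0, 1.82, -0.057], TCP at [0.265, -0.538, 0.223] pointing down, gripper open.
Joint ranges: [-2.87, 2.87], [-0.86, 2.18], [0.17, 2.46], [-1.51, 4.65], [0.06, 2.69], [-2.65, 2.65]. Speed limits (rad/s): [2.57, 2.57, 3.01, 3.14, 3.14, 3.14].

INTERFACE

Orientations are given as [roll, pitch, yaw] about the fixed x, y, z axes, in that order (R = Rz(yaw) Ry(pitch) Rx(roll)).
In Python, from station import sensors, read_camera, job gives the robot as it stands.
- The arm moves only by the shell command python3 -m crank 'ROWS' [FORCE]. ROWS is JSON, a list that holds one entry, the list of rows, each a list of 7 numbers: the shift along the tool's x, y, z in mm, then the turn, a rotation vector about the tool's x, y, z in degrees, then the opening, from -1 (shut) to 1 (fully open). A call has 1 to 20 rows; each row shifts and turns the commanded pose from where the row before left it, along the tool's axes as they then stand; what a row does not reach is not made up. A row lasts 1/8 s, in which the tool goes at most 62.5 mm and 10.7 degrees, less where a joint would pass 70% of its speed; a pose out of reach is approached as far as the arm can. A call with a gripper value outside its range is refused whole. The fingers move at their own pace and stop on an object; FORCE is the grip in N (left out, the last holds). Time passes only in rows, so rows that do not move let the fingers close. It gives the time, the measured TCP pose, the force, the opening and the grip force at its end, in the units of the state.
- sensors.state(): the state, without advancing time (a new reading comes with each control period).
- read_camera(name): name is "scene" or "top" or "wrist"; returns a dict with "pixels" (384x512x3 uint8, blue, green, red), "z_map" (384x512 float32, m along the optical axis (not along the pixel's ray), 0 where there is no reading), "mtx" (3x3 intrinsics, pixels), "D" ([k1, k2, p1, p2, k3] as OpenCV has them; the pictures are not rectified), "T" (4x4, takes a point from camera to world coordinates). Camera axes: x right, y up, looking along -z (the intrinsics and any distortion apply to the point x, -y, -z); pixel columns grow to the right and rows downward; lengths in m; the calibration is good to about 2 mm. A picture is of the moment at which its call begins.
- job.job_done(): hands the job in; it is judged then, once.
The state is a dict: "time_s": time; "joint_pos": joint angles; "joint_vel": joint speeds; "tau": joint torques, N m; "eef_pos": TCP position; "tcp_rot": TCP orientation; "wrist_force": force on the tool from outside, world axes, zero at the start; "moment": the same for the moment, N m; "width": finger opening in m; "finger_force": force on a finger pad.
Only numpy, scipy, OpenCV 4.12 (cv2) and the standard library are available. Lean on these libraries where they do the work, as an engineer would, in place of code of your own. Each camera call takes 0.05 s, during which the arm holds its last target. There are 200 camera calls.

TASK

Put the wig maker's pin tins away: build one upright stack on the free end of the little wooden bench shelf, with the large tin at the bottom, the medium tin on it and the small tin on top, each squarely centred on the one below. The large and the medium tin stand open: each must end closed with its own lid fully down on its shoulder, so the large lid lies under the medium tin and the medium lid under the small tin. Keep the tins upright all the while so that no pins spill, and leave the corked jar on the shelf standing where it is.

Things in the scene. Friction and masses are not known exactly. Their poses are not given: they have to be found in the camera images.
- tin_large: Large round aluminium tin, open, T-pins lying in it. Straight body 62 mm diameter and 32 mm high with a flat shoulder at 32 mm; above it a plain neck 10 mm high tapering from 54 mm (at the shoulder) to 49 mm (at the top): 42 mm high in all, no thread. About 0.13 kg. Origin: centre of the underside, z up.
- tin_medium: Medium round aluminium tin, open, short pins in it. Straight body 48 mm diameter and 26 mm high with a flat shoulder at 26 mm; above it a plain neck 10 mm high tapering from 40 mm to 35 mm: 36 mm high in all, no thread. About 0.08 kg. Origin: centre of the underside, z up.
- tin_small: Small round aluminium tin, already closed (its lid is one with it), solid to handle: 38 mm diameter, 32 mm high, flat top and bottom. About 0.05 kg. Origin: centre of the underside, z up.
- lid_large: Lid of the large tin, lying on the bench flat side up, skirt down: aluminium, 62 mm outside diameter, 57 mm inside, 14 mm high, 11 mm deep inside. It slips loosely over the neck of the large tin and rests on its shoulder (lid's underside 32 mm above the tin's underside, lid's top at 46 mm). 0.025 kg. Origin: centre of its lower edge plane, z up; the flat top is 14 mm above.
- lid_medium: Lid of the medium tin, lying flat side up, skirt down: aluminium, 48 mm outside diameter, 43 mm inside, 14 mm high, 11 mm deep inside. It slips loosely over the neck of the medium tin and rests on its shoulder (lid's underside 26 mm above the tin's underside, lid's top at 40 mm). 0.018 kg. Origin: centre of its lower edge plane, z up; the flat top is 14 mm above.
- shelf: Low wooden bench shelf, fixed to the bench: a board 120 mm deep (its x) by 260 mm long (its y), top face 50 mm above the bench. Origin: centre of its foot print at bench height; z up. The jar stands on its +y end (85 mm from the middle); the free end is the -y end: the middle of the free space is at y = -60 mm in the shelf's frame.
- jar: Bystander: glass jar with a cork, 48 mm diameter, 61 mm high, on the +y end of the shelf. Leave it standing where it is. Origin: centre of the underside.
There are look-alikes about, which are no part of the job. Leave any black or pink look-alike of the lid_large alone.

How it is judged:
By the outcome, as a careful person would: the job done as asked, in the order asked, and still so for the second after the job is handed in, with the robot touching nothing.
It also fails if it takes over 136 s, if anything falls off the work surface, if the arm or the gripper's body presses on something with over 40 N, if the wrist force passes 120 N, or if a joint passes its speed limit or range.

## Working session

There is one attempt and no reset: what is moved stays moved. The work goes in short steps, Python scripts to look and compute and a shell command to move; the robot and the scene stay as the last step left them, time stands still between calls to the robot, and variables do not carry over. Pictures are saved under pics/ and viewed, at most 14 in all, crops included, and the job is handed in when it is done.

```bash
ls; mkdir -p pics; python3 - <<'E'
from station import sensors, read_camera
import cv2
print(sensors.state())
for n in ("top","scene"):
    c=read_camera(n); cv2.imwrite(f"pics/{n}1.png",c["pixels"]); print(n,c["mtx"].round(1).tolist(),c["D"],c["T"].round(3).tolist())
E
```

```text
pics
{'time_s': 0.0, 'joint_pos': array([-1.17071403e+00,  9.18477427e-02,  1.23189456e+00,  2.36301768e-05,
        1.81978333e+00, -5.67104134e-02]), 'joint_vel': array([ 0.00121341,  0.00204517, -0.00030685,  0.00100066, -0.00041956,
        0.00199829]), 'tau': array([ 1.04276998e-03, -4.46439028e+01, -4.06448328e+01,  6.97997329e-02,
        2.93897011e-02, -1.57298828e-04]), 'eef_pos': array([ 0.26452736, -0.53820925,  0.22150864]), 'tcp_rot': array([-3.13966408e+00, -1.32436866e-04,  4.56798387e-01]), 'wrist_force': array([-0.14888522,  0.1566243 , -0.03233469]), 'moment': array([0.018105  , 0.05364949, 0.01216645]), 'finger_force': 0.0, 'width': 0.08794018766690156}
top [[430.7, 0.0, 258.2], [0.0, 430.7, 191.1], [0.0, 0.0, 1.0]] [-0.11249387  0.          0.          0.          0.        ] [[-0.007, 0.991, -0.137, 0.354], [-1.0, -0.009, -0.009, -0.025], [-0.01, 0.137, 0.991, 1.114], [0.0, 0.0, 0.0, 1.0]]
scene [[459.2, 0.0, 254.9], [0.0, 459.2, 192.0], [0.0, 0.0, 1.0]] [-0.14302962  0.          0.          0.          0.        ] [[0.771, -0.355, 0.529, 1.123], [0.637, 0.401, -0.659, -0.782], [0.022, 0.845, 0.535, 0.713], [0.0, 0.0, 0.0, 1.0]]
```

View pics/top1.png

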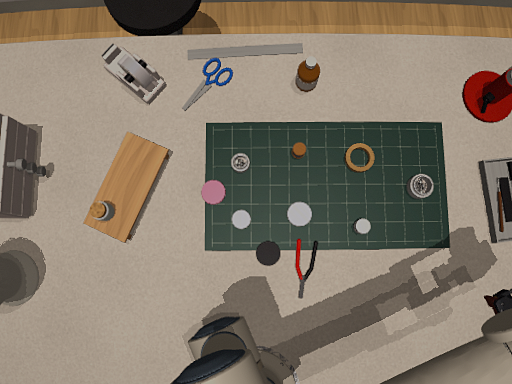

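View pics/scene1.png

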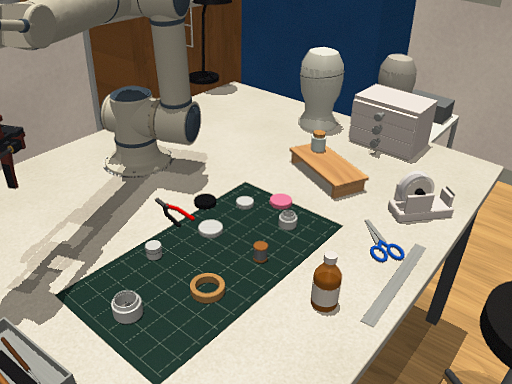

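The top view shows the large tin at (421,185), medium tin at (240,162), closed small tin at (363,226) and shelf at (128,187) with the jar at (102,210). 

Large-lid candidates are white (299,213), pink (213,192) and black (268,253). White/aluminium is the one meant, since the other two are the named look-alikes. The smaller white disc at (241,219) is the medium lid. I'll measure these and confirm them in a crop.

```bash
cat > h.py <<'E'
import numpy as np, cv2
from station import sensors, read_camera
def cloud(name):
    c=read_camera(name); z=c["z_map"]; h,w=z.shape
    uv=np.stack(np.meshgrid(np.arange(w),np.arange(h)),-1).reshape(-1,1,2).astype(np.float64)
    n=cv2.undistortPoints(uv,c["mtx"],c["D"])[:,0].reshape(h,w,2)
    P=np.stack([n[...,0]*z,-n[...,1]*z,-z,np.ones_like(z)],-1)@np.asarray(c["T"]).T
    P=P[...,:3]; P[z==0]=np.nan
    return c,P
E
python3 - <<'E'
from h import *
c,P=cloud("top")
for n,(u,v,r) in dict(LT=(421,185,18),MT=(240,162,14),ST=(363,226,14),LL=(299,213,17),ML=(241,219,14),pink=(213,192,17)).items():
    Q=P[v-r:v+r+1,u-r:u+r+1].reshape(-1,3)
    bench=np.nanmedian(Q[Q[:,2]<0.006,2]) if (Q[:,2]<.006).any() else np.nan
    zt=np.nanpercentile(Q[:,2],97); m=(Q[:,2]>zt-.005)
    T=Q[m]; (cc,rr)=cv2.minEnclosingCircle(T[:,:2].astype(np.float32))
    print(n,"bench",round(bench,4),"top",round(zt,4),"mean",T.mean(0).round(4),"circ",np.round(cc,4),round(rr*2,4),len(T))
Z=P[...,2]; m=((Z>.042)&(Z<.058)).astype(np.uint8); m[:, :70]=0; m[:,185:]=0; m[:120]=0; m[255:]=0
n,l,s,_=cv2.connectedComponentsWithStats(m); k=1+s[1:,4].argmax(); Q=P[l==k]
r=cv2.minAreaRect(Q[:,:2].astype(np.float32)); print("shelf",r,np.median(Q[:,2])); print(cv2.boxPoints(r))
J=P[190:240,80:125].reshape(-1,3); J=J[J[:,2]>.095]; print("jar",J.mean(0),len(J))
cv2.imwrite("pics/crop1.png",cv2.resize(c["pixels"][115:265,75:450],(800,320),interpolation=cv2.INTER_CUBIC))
E
```

```text
LT bench 0.0018 top 0.0419 mean [ 0.5115 -0.4287  0.0417] circ [ 0.5131 -0.4338] 0.0553 87
MT bench 0.0022 top 0.0362 mean [0.577  0.0298 0.0358] circ [0.5773 0.0303] 0.041 48
ST bench 0.0016 top 0.0351 mean [ 0.4145 -0.2778  0.0334] circ [ 0.4147 -0.278 ] 0.039 170
LL bench 0.0016 top 0.0181 mean [ 0.4461 -0.1205  0.0158] circ [ 0.4464 -0.1201] 0.0618 392
ML bench 0.0018 top 0.0179 mean [0.4331 0.0292 0.0156] circ [0.4338 0.0295] 0.0477 236
pink bench 0.0018 top 0.0182 mean [0.5043 0.1014 0.0159] circ [0.505  0.1009] 0.0625 366
shelf ((0.5179201364517212, 0.32125651836395264), (0.1237008199095726, 0.2614656686782837), 65.93926239013672) 0.051387550469036425
[[0.3733295  0.31808046]
 [0.6120774  0.21147965]
 [0.66251075 0.32443258]
 [0.42376286 0.43103337]]
jar [0.45171743 0.36501986 0.10831742] 298
```

View pics/crop1.png

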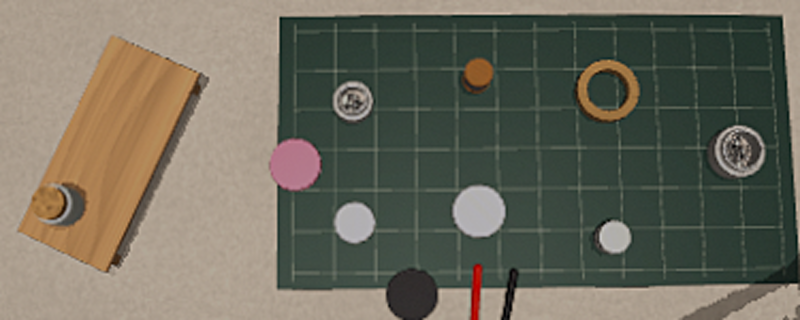

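The crop confirms it: the white large lid is at crop (478,211) with a measured 61.8 mm diameter, distinct from the pink lid (295,164) and the black one (412,295). Medium tin at (352,101), large tin (738,151), small tin (613,237), medium lid (354,222).

Starting with the large tin: square up to yaw 0 and hover above it.

```bash
python3 -m crank '[[[0,0,0,0,0,8.7,1],[0,0,0,0,0,8.7,1],[0,0,0,0,0,8.77,1],[40,-18,0,0,0,0,1],[40,-18,0,0,0,0,1],[40,-18,10,0,0,0,1],[40,-18,20,0,0,0,1],[40,-18,20,0,0,0,1],[40,-18,20,0,0,0,1],[7.5,0,20,0,0,0,1],[0,0,0,0,0,0,1],[0,0,0,0,0,0,1]]]' 10
cat >> h.py <<'E'
def st():
    s=sensors.state(); print(round(s["time_s"],2),(s["eef_pos"]*1000).round(1),np.degrees(s["tcp_rot"]).round(2),"w",round(s["width"]*1000,1),"f",round(s["finger_force"],1),s["wrist_force"].round(1))
def to(x,y,z,yaw):
    "shift in tool axes (mm) at the present attitude, and turn (deg) to reach"
    from scipy.spatial.transform import Rotation as R
    s=sensors.state(); r=R.from_euler("xyz",s["tcp_rot"]); t=R.from_euler("xyz",[np.pi,0,np.radians(yaw)])
    print("shift",(r.inv().apply(np.array([x,y,z])-s["eef_pos"]*1000)).round(1),"turn",np.degrees((r.inv()*t).as_rotvec()).round(2))
E
python3 - <<'E'
from h import *
c=read_camera("wrist"); cv2.imwrite("pics/w1.png",c["pixels"]); st(); to(512,-430,6,0)
E
```

```text
time_s: 1.65
eef_pos: [0.5112, -0.4315, 0.1334]
tcp_rot: [3.141, -0.0, -0.001]
wrist_force: [-0.0, 0.2, 0.1]
width: 0.088
finger_force: 0.0
1.7 [ 511.3 -431.7  134.1] [ 1.7991e+02 -6.0000e-02 -1.0000e-01] w 87.7 f 0.0 [-0.  -0.1 -0.1]
shift [  0.5  -1.9 128.1] turn [ 0.09 -0.06 -0.1 ]
```

View pics/w1.png

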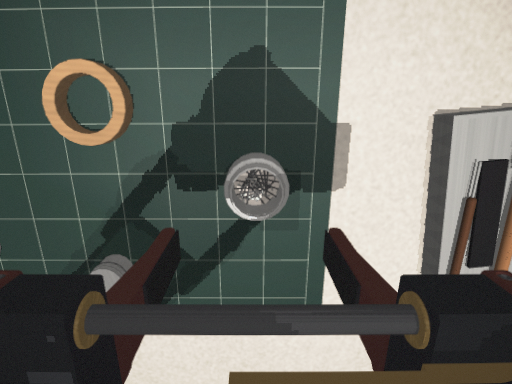

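The wrist view shows the large tin at (257,187), centred between the open fingers (columns 170–335). The descent is clear.

```bash
python3 -m crank '[[[0.5,-1,35,0,0,0,1],[0,0,35,0,0,0,1],[0,0,30,0,0,0,1],[0,0,20,0,0,0,1],[0,0,8,0,0,0,1],[0,0,0,0,0,0,1],[0,0,0,0,0,0,-1],[0,0,0,0,0,0,-1],[0,0,0,0,0,0,-1],[0,0,0,0,0,0,-1],[0,0,0,0,0,0,-1],[0,0,0,0,0,0,-1]]]' 6; python3 -c "
from h import *
st()"
```

```text
time_s: 3.2
eef_pos: [0.5133, -0.4306, 0.0061]
tcp_rot: [3.139, -0.002, -0.0]
wrist_force: [1.2, -3.4, 6.3]
width: 0.0622
finger_force: 6.0
3.2 [ 513.3 -430.6    6.1] [ 1.7985e+02 -1.1000e-01 -1.0000e-02] w 62.2 f 6.0 [ 1.2 -3.4  6.3]
```

```bash
python3 -m crank '[[[0,0,0,0,0,0,1],[0,0,0,0,0,0,1],[0,0,0,0,0,0,1],[0,0,0,0,0,-10,1],[0,0,0,0,0,-10,1],[0,0,0,0,0,-10,1],[0,0,0,0,0,-10,1],[0,0,0,0,0,-10,1],[0,0,0,0,0,-10,1],[0,0,0,0,0,-10,1],[0,0,0,0,0,-10,1],[0,0,0,0,0,-10,1],[0,0,0,0,0,0,-1],[0,0,0,0,0,0,-1],[0,0,0,0,0,0,-1],[0,0,0,0,0,0,-1],[0,0,0,0,0,0,-1]]]' 6; python3 -c "
from h import *
st()"
```

```text
time_s: 5.32
eef_pos: [0.5126, -0.4294, 0.0045]
tcp_rot: [-3.142, -0.0, 1.57]
wrist_force: [-0.2, 0.3, -1.1]
width: 0.0623
finger_force: 6.0
5.33 [ 512.6 -429.4    4.5] [-1.800e+02 -1.000e-02  8.998e+01] w 62.3 f 6.0 [-0.2  0.3 -1.1]
```

```bash
python3 -m crank '[[[0,0,0,0,0,0,-1],[0,0,-10,0,0,0,-1],[0,0,-30,0,0,0,-1],[0,0,-40,0,0,0,-1],[0,0,-30,0,0,0,-1],[0,0,-15,0,0,0,-1],[10,0,0,0,0,0,-1],[20,0,0,0,0,0,-1],[30,5,0,0,0,0,-1],[35,5,0,0,0,0,-1],[35,5,0,0,0,0,-1],[35,5,0,0,0,0,-1],[35,5,0,0,0,0,-1],[35,5,0,0,0,0,-1],[35,5,0,0,0,0,-1],[35,5,0,0,0,0,-1],[35,5,0,0,0,0,-1],[35,5,0,0,0,0,-1],[35,5,0,0,0,0,-1],[35,5,0,0,0,0,-1]]]' 20; python3 -m crank '[[[35,0,0,0,0,0,-1],[35,0,0,0,0,0,-1],[35,0,0,0,0,0,-1],[35,0,0,0,0,0,-1],[35,0,0,0,0,0,-1],[35,0,0,0,0,0,-1],[25,0,0,0,0,0,-1],[20,0,0,0,0,0,-1],[12,0,0,0,0,0,-1],[0,0,0,0,0,0,-1],[0,0,0,0,0,0,-1]]]'; python3 -c "
from h import *
to(573,297,56,90)
c=read_camera('wrist'); cv2.imwrite('pics/w2.png',c['pixels'])"
```

```text
time_s: 7.82
eef_pos: [0.5714, 0.0172, 0.1272]
tcp_rot: [-3.138, -0.0, 1.571]
wrist_force: [0.6, 0.4, -2.2]
width: 0.0618
finger_force: 20.0
time_s: 9.2
eef_pos: [0.5728, 0.2818, 0.1296]
tcp_rot: [-3.142, 0.0, 1.57]
wrist_force: [-0.4, -0.6, -0.8]
width: 0.0623
finger_force: 20.0
shift [15.3  0.2 73.6] turn [-0.    0.03 -0.04]
```

View pics/w2.png

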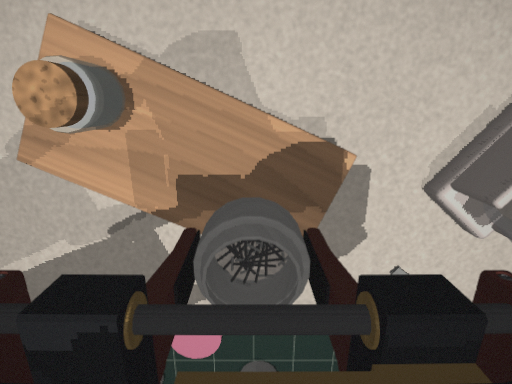

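The wrist view shows the large tin held upright at (250,265), with the shelf's free end beyond it (corner at (356,155)). The jar at (65,95) is well clear. Lowering onto the shelf.

```bash
python3 -m crank '[[[8,0,0,0,0,0,-1],[7,0,0,0,0,0,-1],[0,0,20,0,0,0,-1],[0,0,25,0,0,0,-1],[0,0,15,0,0,0,-1],[0,0,8,0,0,0,-1],[0,0,4,0,0,0,-1],[0,0,1.5,0,0,0,-1],[0,0,0.8,0,0,0,-1],[0,0,0,0,0,0,-1],[0,0,0,0,0,0,-1]]]'; python3 -c "
from h import *
st()"
```

```text
time_s: 10.62
eef_pos: [0.5728, 0.2976, 0.0557]
tcp_rot: [3.141, -0.0, 1.571]
wrist_force: [0.1, -0.4, -1.8]
width: 0.0622
finger_force: 20.0
10.62 [572.8 297.6  55.7] [ 1.7997e+02 -1.0000e-02  9.0000e+01] w 62.2 f 20.0 [ 0.1 -0.4 -1.8]
```

```bash
python3 -m crank '[[[0,0,0.6,0,0,0,-1],[0,0,0.5,0,0,0,-1],[0,0,0,0,0,0,-1]]]'; python3 -m crank '[[[0,0,0,0,0,0,0.7],[0,0,0,0,0,0,1],[0,0,0,0,0,0,1],[0,0,-10,0,0,0,1],[0,0,-30,0,0,0,1],[0,0,-45,0,0,0,1],[0,0,-30,0,0,0,1],[0,0,0,0,0,0,1]]]' 6;python3 -c "
from h import *
st();to(446,-120.3,100,90)
c,P=cloud('top'); cv2.imwrite('pics/t2.png',cv2.resize(c['pixels'][120:250,70:270],(800,520)))"
```

```text
time_s: 11.0
eef_pos: [0.5727, 0.2975, 0.0545]
tcp_rot: [3.141, -0.0, 1.571]
wrist_force: [-0.5, -0.3, 0.9]
width: 0.062
finger_force: 20.0
time_s: 12.0
eef_pos: [0.574, 0.2982, 0.1736]
tcp_rot: [3.135, -0.003, 1.571]
wrist_force: [-0.0, 0.6, -0.2]
width: 0.0876
finger_force: 0.0
12.0 [574.  298.2 173.6] [ 1.7963e+02 -1.7000e-01  9.0010e+01] w 87.6 f 0.0 [-0.   0.6 -0.2]
shift [-418.7 -128.5   71.6] turn [ 0.37 -0.17  0.01]
```

View pics/t2.png

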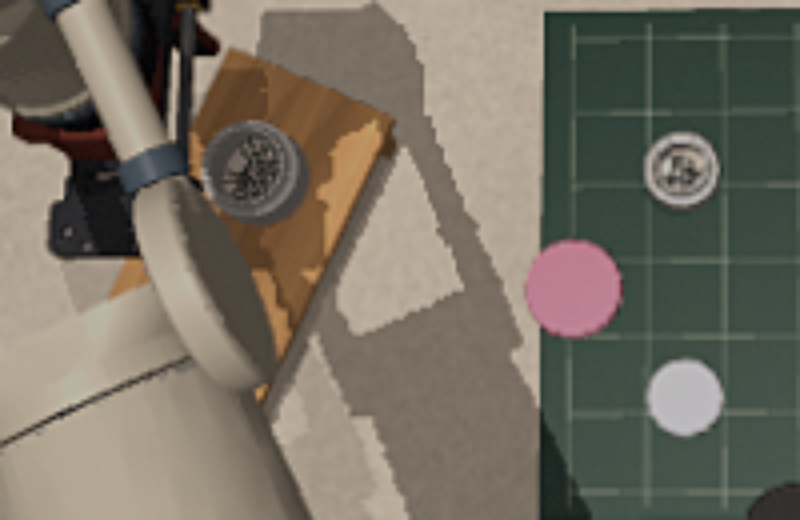

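The large tin stands on the free end at crop (255,170), upright with its pins inside. Next, the large white lid. I'll pinch at yaw 0 first, because the pliers lie 65 mm towards the robot.

```bash
python3 -m crank '[[[-15,-5,0,0,0,0,1],[-40,-12,0,0,0,0,1],[-50,-16,0,0,0,0,1],[-50,-16,0,0,0,0,1],[-50,-16,0,0,0,0,1],[-50,-16,0,0,0,0,1],[-50,-16,0,0,0,0,1],[-50,-16,0,0,0,0,1],[-40,-12,0,0,0,0,1],[-24,-4,0,0,0,0,1],[0,0,10,0,0,10,1],[0,0,10,0,0,10,1],[0,0,10,0,0,10,1],[0,0,10,0,0,10,1],[0,0,10,0,0,10,1],[0,0,10,0,0,10,1],[0,0,10,0,0,10,1],[0,0,10,0,0,10,1],[0,0,10,0,0,10,1],[0,0,0,0,0,0,1]]]';python3 -c "
from h import *
st();to(446,-120.3,4,0)"
```

```text
time_s: 14.55
eef_pos: [0.4416, -0.1213, 0.0765]
tcp_rot: [-3.14, 0.005, 0.001]
wrist_force: [-0.1, -0.3, 0.3]
width: 0.0877
finger_force: 0.0
14.55 [ 441.6 -121.3   76.5] [-1.7992e+02  2.6000e-01  7.0000e-02] w 87.7 f 0.0 [-0.1 -0.3  0.3]
shift [ 4.8 -0.9 72.5] turn [-0.08  0.26  0.07]
```

```bash
python3 -m crank '[[[4.5,-1,0,0,0,0,1],[0,0,25,0,0,0,1],[0,0,25,0,0,0,1],[0,0,15,0,0,0,1],[0,0,5,0,0,0,1],[0,0,0,0,0,0,1],[0,0,0,0,0,0,1]]]';python3 -c "
from h import *
to(446,-120.3,4,0)"
```

```text
time_s: 15.42
eef_pos: [0.4488, -0.1207, 0.0103]
tcp_rot: [3.141, -0.002, 0.0]
wrist_force: [0.0, -0.5, 0.4]
width: 0.088
finger_force: 0.0
shift [-2.8 -0.4  6.3] turn [ 0.03 -0.09  0.02]
```

```bash
python3 -m crank '[[[-2.8,0,6,0,0,0,1],[0,0,0,0,0,0,-1],[0,0,0,0,0,0,-1],[0,0,0,0,0,0,-1],[0,0,0,0,0,0,-1],[0,0,0,0,0,0,-1]]]' 4; python3 -m crank '[[[0,0,0,0,0,0,0.7],[0,0,0,0,0,0,0.7],[0,0,0,0,0,-10,0.7],[0,0,0,0,0,-10,0.7],[0,0,0,0,0,-10,0.7],[0,0,0,0,0,-10,0.7],[0,0,0,0,0,-10,0.7],[0,0,0,0,0,-10,0.7],[0,0,0,0,0,-10,0.7],[0,0,0,0,0,-10,0.7],[0,0,0,0,0,-10,0.7],[0,0,0,0,0,0,0.7],[0,0,0,0,0,0,-1],[0,0,0,0,0,0,-1],[0,0,0,0,0,0,-1],[0,0,0,0,0,0,-1]]]';python3 -c "
from h import *
st();to(572.7,297.5,160,90)"
```

```text
time_s: 16.18
eef_pos: [0.4454, -0.1205, 0.0034]
tcp_rot: [3.142, -0.0, 0.0]
wrist_force: [-0.2, -0.2, 1.2]
width: 0.0619
finger_force: 4.0
time_s: 18.18
eef_pos: [0.4453, -0.1205, 0.0032]
tcp_rot: [3.142, -0.0, 1.57]
wrist_force: [0.2, -1.0, -0.6]
width: 0.0621
finger_force: 4.0
18.18 [ 445.3 -120.5    3.2] [180.    -0.    89.98] w 62.1 f 4.0 [ 0.2 -1.  -0.6]
shift [ 418.   127.2 -156.7] turn [ 0.   -0.   -0.02]
```

```bash
python3 -m crank '[[[0,0,0,0,0,0,-1],[0,0,-10,0,0,0,-1],[0,0,-30,0,0,0,-1],[0,0,-40,0,0,0,-1],[0,0,-40,0,0,0,-1],[0,0,-15,0,0,0,-1],[15,5,0,0,0,0,-1],[35,11,0,0,0,0,-1],[45,14,0,0,0,0,-1],[45,14,0,0,0,0,-1],[45,14,0,0,0,0,-1],[45,14,0,0,0,0,-1],[45,14,0,0,0,0,-1],[45,14,0,0,0,0,-1],[40,12,0,0,0,0,-1],[30,9,0,0,0,0,-1],[20,6,0,0,0,0,-1],[8,0,0,0,0,0,-1],[0,0,0,0,0,0,-1],[0,0,0,0,0,0,-1]]]' 12;python3 -c "
from h import *
st();to(572.7,297.5,85.5,90)
"
```

```text
time_s: 20.68
eef_pos: [0.572, 0.2969, 0.1378]
tcp_rot: [-3.141, 0.001, 1.57]
wrist_force: [0.6, -0.2, -0.3]
width: 0.0621
finger_force: 12.0
20.68 [572.  296.9 137.8] [-1.7996e+02  3.0000e-02  8.9970e+01] w 62.1 f 12.0 [ 0.6 -0.2 -0.3]
shift [ 0.6  0.7 52.3] turn [-0.04  0.03 -0.03]
```

```bash
python3 -m crank '[[[0.5,0.7,15,0,0,0,-1],[0,0,18,0,0,0,-1],[0,0,6,0,0,0,-1],[0,0,4,0,0,0,-1],[0,0,4,0,0,0,-1],[0,0,3,0,0,0,-1],[0,0,1,0,0,0,-1],[0,0,0,0,0,0,-1],[0,0,0,0,0,0,-1]]]';python3 -c "
from h import *
st();to(572.7,297.5,85.2,90)
"
```

```text
time_s: 21.8
eef_pos: [0.5731, 0.298, 0.0875]
tcp_rot: [3.141, 0.0, 1.571]
wrist_force: [-0.0, -0.8, 0.4]
width: 0.0621
finger_force: 12.0
21.8 [573.1 298.   87.5] [179.99   0.    90.  ] w 62.1 f 12.0 [-0.  -0.8  0.4]
shift [-0.5 -0.4  2.3] turn [ 0.01  0.   -0.  ]
```

```bash
python3 -m crank '[[[-0.4,-0.4,1,0,0,0,-1],[0,0,1,0,0,0,-1],[0,0,0.4,0,0,0,-1],[0,0,0,0,0,0,-1]]]';python3 -m crank '[[[0,0,0,0,0,0,0.6],[0,0,0,0,0,0,0.6],[0,0,-10,0,0,0,0.8],[0,0,-30,0,0,0,1],[0,0,-45,0,0,0,1],[0,0,-20,0,0,0,1],[0,0,0,0,0,0,1]]]';python3 -c "
from h import *
c=read_camera('wrist'); cv2.imwrite('pics/w3.png',c['pixels'])
st();to(577.2,30.1,100,90)
c,P=cloud('top'); Q=P[150:175,120:150].reshape(-1,3); Q=Q[Q[:,2]>.085]; print(len(Q),np.median(Q,0), np.percentile(Q[:,2],[5,95])); print(cv2.minEnclosingCircle(Q[:,:2].astype(np.float32)))
"
```

```text
time_s: 22.3
eef_pos: [0.5727, 0.2975, 0.0854]
tcp_rot: [3.141, -0.0, 1.571]
wrist_force: [-1.2, -1.5, 4.2]
width: 0.0621
finger_force: 12.0
time_s: 23.18
eef_pos: [0.5734, 0.298, 0.1919]
tcp_rot: [3.138, -0.002, 1.571]
wrist_force: [0.2, 0.4, -0.4]
width: 0.0876
finger_force: 0.0
23.23 [572.7 297.7 189.6] [ 1.7998e+02 -1.0000e-02  9.0000e+01] w 87.6 f 0.0 [-0.2  0.4 -0.6]
shift [-267.6    4.4   89.5] turn [ 0.02 -0.01  0.  ]
515 [0.5699221  0.2932228  0.09762043] [0.09244976 0.10134844]
((0.533261775970459, 0.24911756813526154), 0.09295223653316498)
```

View pics/w3.png

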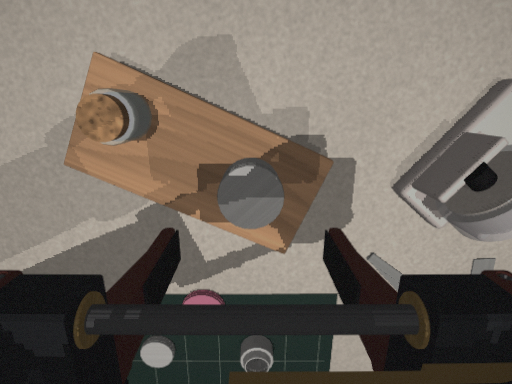

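The lid sits down flat on the large tin at wrist pixel (251,193), top at about 96 mm as it should be. Next, the medium tin.

```bash
python3 -m crank '[[[-15,0,0,0,0,0,1],[-40,2,0,0,0,0,1],[-50,2,5,0,0,0,1],[-50,0,25,0,0,0,1],[-50,0,30,0,0,0,1],[-40,0,20,0,0,0,1],[-22,0,10,0,0,0,1],[0,0,0,0,0,0,1],[0,0,0,0,0,0,1],[0,0,0,0,0,0,1]]]';python3 -c "
from h import *
st();to(577.2,30.1,5,90)
c,P=cloud('wrist'); Q=P.reshape(-1,3); Q=Q[(abs(Q[:,0]-.577)<.05)&(abs(Q[:,1]-.03)<.05)&(Q[:,2]>.008)]; print(len(Q),Q.min(0),Q.max(0),np.median(Q,0))
"
```

```text
time_s: 24.52
eef_pos: [0.5768, 0.0316, 0.1005]
tcp_rot: [3.141, -0.0, 1.572]
wrist_force: [-0.6, -1.1, -0.1]
width: 0.0878
finger_force: 0.0
24.52 [576.8  31.6 100.5] [ 1.7995e+02 -1.0000e-02  9.0080e+01] w 87.8 f 0.0 [-0.6 -1.1 -0.1]
shift [-1.5  0.3 95.5] turn [ 0.05 -0.01  0.08]
31346 [0.52700041 0.00704238 0.00800817] [0.62699852 0.07935026 0.21469975] [0.58307481 0.05347156 0.19708016]
```

```bash
python3 -m crank '[[[-1.5,0.3,30,0,0,0,1],[0,0,30,0,0,0,1],[0,0,20,0,0,0,1],[0,0,10,0,0,0,1],[0,0,5,0,0,0,1],[0,0,0,0,0,0,1],[0,0,0,0,0,0,-1],[0,0,0,0,0,0,-1],[0,0,0,0,0,0,-1],[0,0,0,0,0,0,-1],[0,0,0,0,0,0,-1],[0,0,0,0,0,0,-1],[0,0,0,0,0,0,-1]]]' 5;python3 -m crank '[[[0,0,0,0,0,0,0.8],[0,0,0,0,0,0,0.8],[0,0,0,0,0,10,0.8],[0,0,0,0,0,10,0.8],[0,0,0,0,0,10,0.8],[0,0,0,0,0,10,0.8],[0,0,0,0,0,10,0.8],[0,0,0,0,0,10,0.8],[0,0,0,0,0,10,0.8],[0,0,0,0,0,10,0.8],[0,0,0,0,0,10,0.8],[0,0,0,0,0,0,-1],[0,0,0,0,0,0,-1],[0,0,0,0,0,0,-1],[0,0,0,0,0,0,-1],[0,0,0,0,0,0,-1],[0,0,0,0,0,0,-1]]]';python3 -c "
from h import *
st();to(572.7,297.5,180,0)
"
```

```text
time_s: 26.2
eef_pos: [0.5772, 0.0291, 0.0051]
tcp_rot: [3.141, -0.0, 1.571]
wrist_force: [0.1, -0.2, 1.5]
width: 0.0479
finger_force: 5.0
time_s: 28.32
eef_pos: [0.5769, 0.0291, 0.0048]
tcp_rot: [-3.142, 0.0, 0.0]
wrist_force: [0.8, -0.7, -0.8]
width: 0.0484
finger_force: 5.0
28.32 [576.9  29.1   4.8] [-1.8e+02  0.0e+00  2.0e-02] w 48.4 f 5.0 [ 0.8 -0.7 -0.8]
shift [  -4.1 -268.4 -175.2] turn [-0.    0.    0.02]
```

```bash
python3 -m crank '[[[0,0,0,0,0,0,-1],[0,0,-10,0,0,0,-1],[0,0,-30,0,0,0,-1],[0,0,-40,0,0,0,-1],[0,0,-40,0,0,0,-1],[0,0,-20,0,0,0,-1],[0,-10,-5,0,0,0,-1],[0,-25,0,0,0,0,-1],[-1,-35,0,0,0,0,-1],[-1,-35,0,0,0,0,-1],[-1,-35,0,0,0,0,-1],[-1,-35,0,0,0,0,-1],[0,-35,0,0,0,0,-1],[0,-30,0,0,0,0,-1],[0,-20,0,0,0,0,-1],[0,-8,0,0,0,0,-1],[0,0,0,0,0,0,-1],[0,0,0,0,0,0,-1],[0,0,0,0,0,0,-1]]]' 15;python3 -c "
from h import *
st();to(572.7,297.5,101,0)
"
```

```text
time_s: 30.7
eef_pos: [0.5732, 0.2962, 0.1501]
tcp_rot: [3.142, -0.0, -0.001]
wrist_force: [0.6, -0.4, -1.0]
width: 0.0481
finger_force: 15.0
30.7 [573.2 296.2 150.1] [ 1.8e+02 -2.0e-02 -7.0e-02] w 48.1 f 15.0 [ 0.6 -0.4 -1. ]
shift [-0.5 -1.3 49.1] turn [ 0.   -0.02 -0.07]
```

```bash
python3 -m crank '[[[-0.5,-1.3,15,0,0,0,-1],[0,0,17,0,0,0,-1],[0,0,8,0,0,0,-1],[0,0,4,0,0,0,-1],[0,0,2.5,0,0,0,-1],[0,0,1,0,0,0,-1],[0,0,0,0,0,0,-1],[0,0,0,0,0,0,-1]]]';python3 -c "
from h import *
st();to(572.7,297.5,100.8,0)
"
```

```text
time_s: 31.7
eef_pos: [0.5726, 0.2985, 0.1027]
tcp_rot: [-3.141, -0.001, 0.0]
wrist_force: [-1.3, 0.1, -0.6]
width: 0.0478
finger_force: 15.0
31.7 [572.6 298.5 102.7] [-1.7998e+02 -3.0000e-02  0.0000e+00] w 47.8 f 15.0 [-1.3  0.1 -0.6]
shift [0.1 1.  1.9] turn [-0.02 -0.03  0.  ]
```

```bash
python3 -m crank '[[[0,0.8,1,0,0,0,-1],[0,0,0.8,0,0,0,-1],[0,0,0.3,0,0,0,-1],[0,0,0,0,0,0,-1],[0,0,0,0,0,0,-1]]]';python3 -c "
from h import *
st();to(572.7,297.5,100.8,0)
"
```

```text
time_s: 32.33
eef_pos: [0.5725, 0.2975, 0.1008]
tcp_rot: [-3.142, -0.0, -0.0]
wrist_force: [-1.8, -1.8, 4.1]
width: 0.0479
finger_force: 15.0
32.33 [572.5 297.5 100.8] [-1.8e+02 -3.0e-02 -0.0e+00] w 47.9 f 15.0 [-1.8 -1.8  4.1]
shift [ 0.2  0.  -0. ] turn [-0.   -0.03 -0.  ]
```

Contact is made, so release and go to the medium lid.

```bash
python3 -m crank '[[[0,0,0,0,0,0,0.4],[0,0,0,0,0,0,0.6],[0,0,-10,0,0,0,0.8],[0,0,-30,0,0,0,1],[0,0,-30,0,0,0,1],[0,0,-10,0,0,0,1],[-10,20,0,0,0,0,1],[-20,40,0,0,0,0,1],[-25,45,0,0,0,0,1],[-25,50,0,0,0,0,1],[-25,50,10,0,0,0,1],[-20,40,20,0,0,0,1],[-14,23,30,0,0,0,1],[0,0,30,0,0,0,1],[0,0,20,0,0,0,1],[0,0,0,0,0,0,1],[0,0,0,0,0,0,1],[0,0,0,0,0,0,1]]]' 4;python3 -c "
from h import *
st();to(433.5,29.4,3.5,0)
c,P=cloud('top');cv2.imwrite('pics/t3.png',cv2.resize(c['pixels'][120:250,70:270],(800,520)))
"
```

```text
time_s: 34.58
eef_pos: [0.4341, 0.0297, 0.0714]
tcp_rot: [3.142, -0.002, 0.0]
wrist_force: [0.2, -0.8, -0.2]
width: 0.0876
finger_force: 0.0
34.58 [434.1  29.7  71.4] [ 1.8e+02 -1.1e-01  2.0e-02] w 87.6 f 0.0 [ 0.2 -0.8 -0.2]
shift [-0.7  0.3 67.9] turn [-0.   -0.11  0.02]
```

View pics/t3.png

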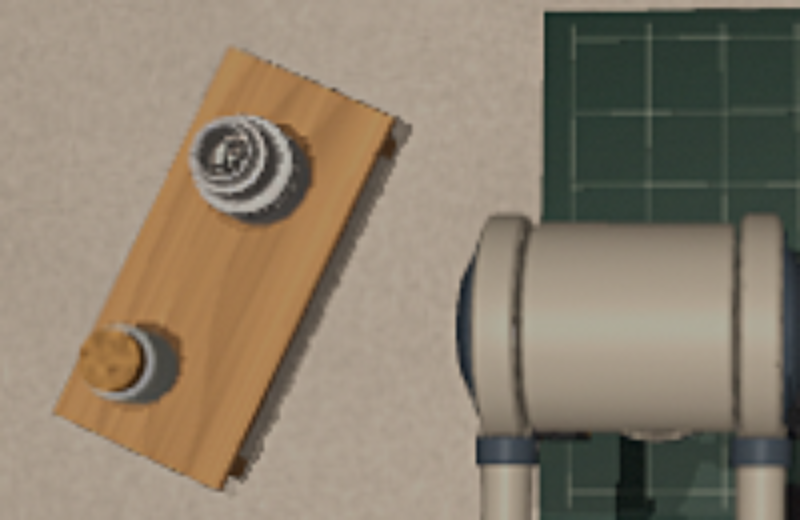

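The large tin with its lid is at crop (250,165), and the medium tin is upright on it at (230,155). The jar is unmoved at (112,360). Next I'll grip the medium lid.

```bash
python3 -m crank '[[[-0.5,0,25,0,0,0,1],[0,0,25,0,0,0,1],[0,0,13,0,0,0,1],[0,0,4.7,0,0,0,1],[0,0,0,0,0,0,1],[0,0,0,0,0,0,-1],[0,0,0,0,0,0,-1],[0,0,0,0,0,0,-1],[0,0,0,0,0,0,-1],[0,0,0,0,0,0,-1],[0,0,0,0,0,0,-1],[0,0,0,0,0,0,-1]]]' 4;python3 -m crank '[[[0,0,0,0,0,0,0.6],[0,0,0,0,0,0,0.6],[0,0,0,0,0,-10,0.6],[0,0,0,0,0,-10,0.6],[0,0,0,0,0,-10,0.6],[0,0,0,0,0,-10,0.6],[0,0,0,0,0,-10,0.6],[0,0,0,0,0,-10,0.6],[0,0,0,0,0,-10,0.6],[0,0,0,0,0,-10,0.6],[0,0,0,0,0,-10,0.6],[0,0,0,0,0,0,-1],[0,0,0,0,0,0,-1],[0,0,0,0,0,0,-1],[0,0,0,0,0,0,-1],[0,0,0,0,0,0,-1]]]';python3 -c "
from h import *
st();to(572.6,297.5,180,90)
"
```

```text
time_s: 36.12
eef_pos: [0.433, 0.0296, 0.0026]
tcp_rot: [3.142, -0.0, 0.0]
wrist_force: [-0.7, -0.3, 0.9]
width: 0.0476
finger_force: 4.0
time_s: 38.12
eef_pos: [0.4329, 0.0296, 0.0025]
tcp_rot: [-3.142, 0.0, 1.57]
wrist_force: [0.2, -0.2, -1.1]
width: 0.0488
finger_force: 4.0
38.12 [432.9  29.6   2.5] [-180.      0.     89.97] w 48.8 f 4.0 [ 0.2 -0.2 -1.1]
shift [ 268.   139.6 -177.5] turn [-0.    0.   -0.03]
```

```bash
python3 -m crank '[[[0,0,0,0,0,0,-1],[0,0,-10,0,0,0,-1],[0,0,-30,0,0,0,-1],[0,0,-40,0,0,0,-1],[0,0,-40,0,0,0,-1],[0,0,-40,0,0,0,-1],[10,5,-20,0,0,0,-1],[25,13,0,0,0,0,-1],[35,18,0,0,0,0,-1],[35,18,0,0,0,0,-1],[35,18,0,0,0,0,-1],[35,18,0,0,0,0,-1],[35,18,0,0,0,0,-1],[30,16,0,0,0,0,-1],[20,11,0,0,0,0,-1],[8,4.5,0,0,0,0,-1],[0,0,0,0,0,0,-1],[0,0,0,0,0,0,-1],[0,0,0,0,0,0,-1]]]' 10;python3 -c "
from h import *
st();to(572.6,297.5,124.5,90)
"
```

```text
time_s: 40.5
eef_pos: [0.5723, 0.2969, 0.183]
tcp_rot: [3.141, -0.0, 1.57]
wrist_force: [-0.1, -0.3, 0.5]
width: 0.0482
finger_force: 10.0
40.5 [572.3 296.9 183. ] [ 1.7997e+02 -1.0000e-02  8.9960e+01] w 48.2 f 10.0 [-0.1 -0.3  0.5]
shift [ 0.6  0.2 58.5] turn [ 0.03 -0.01 -0.04]
```

```bash
python3 -m crank '[[[0.3,0.2,15,0,0,0,-1],[0,0,20,0,0,0,-1],[0,0,8,0,0,0,-1],[0,0,5,0,0,0,-1],[0,0,4,0,0,0,-1],[0,0,3,0,0,0,-1],[0,0,1,0,0,0,-1],[0,0,0,0,0,0,-1],[0,0,0,0,0,0,-1]]]';python3 -c "
from h import *
st();to(572.6,297.5,124.5,90)
"
```

```text
time_s: 41.62
eef_pos: [0.5727, 0.298, 0.1268]
tcp_rot: [3.141, -0.0, 1.571]
wrist_force: [-0.1, -0.2, -0.9]
width: 0.0477
finger_force: 10.0
41.62 [572.7 298.  126.8] [ 1.7998e+02 -1.0000e-02  9.0000e+01] w 47.7 f 10.0 [-0.1 -0.2 -0.9]
shift [-0.5 -0.1  2.3] turn [ 0.02 -0.01  0.  ]
```

```bash
python3 -m crank '[[[-0.4,-0.1,1,0,0,0,-1],[0,0,1,0,0,0,-1],[0,0,0.5,0,0,0,-1],[0,0,0,0,0,0,-1]]]';python3 -m crank '[[[0,0,0,0,0,0,0.4],[0,0,0,0,0,0,0.5],[0,0,-10,0,0,0,0.6],[0,0,-30,0,0,0,0.8],[0,0,-20,0,0,0,1],[-20,-5,0,0,0,0,1],[-40,-12,0,0,0,0,1],[-50,-14,0,0,0,0,1],[-50,-14,0,0,0,0,1],[-50,-14,0,0,0,0,1],[-50,-14,0,0,0,0,1],[-50,-14,0,0,0,0,1],[-50,-14,0,0,0,0,1],[-50,-14,0,0,0,0,1],[-50,-14,0,0,0,0,1],[-50,-14,0,0,0,0,1],[-40,-10,20,0,0,0,1],[-25,-5,30,0,0,0,1],[0,0,40,0,0,0,1],[0,0,0,0,0,0,1]]]' 4;python3 -c "
from h import *
st();to(414.6,-278,5,90)
c,P=cloud('top'); cv2.imwrite('pics/t4.png',cv2.resize(c['pixels'][120:250,70:270],(800,520)))
Q=P[135:180,110:155].reshape(-1,3);Q=Q[Q[:,2]>.125];print(len(Q),Q.mean(0),np.percentile(Q[:,2],[5,50,95]))
Q=P[135:180,110:155].reshape(-1,3);Q=Q[(Q[:,2]>.09)&(Q[:,2]<.102)];print(len(Q),cv2.minEnclosingCircle(Q[:,:2].astype(np.float32)))
"
```

```text
time_s: 42.12
eef_pos: [0.5726, 0.2975, 0.1245]
tcp_rot: [3.141, -0.0, 1.571]
wrist_force: [-1.1, -1.2, 2.8]
width: 0.0485
finger_force: 10.0
time_s: 44.62
eef_pos: [0.4129, -0.2766, 0.0913]
tcp_rot: [-3.137, -0.004, 1.57]
wrist_force: [0.9, 0.3, 0.4]
width: 0.0881
finger_force: 0.0
44.62 [ 412.9 -276.6   91.3] [-179.72   -0.21   89.96] w 88.1 f 0.0 [0.9 0.3 0.4]
shift [-1.7  2.2 86.3] turn [-0.28 -0.21 -0.04]
342 [0.57129418 0.29522702 0.13669301] [0.13070481 0.13726865 0.14007455]
169 ((0.5719642639160156, 0.2958795428276062), 0.03137247636914253)
```

View pics/t4.png

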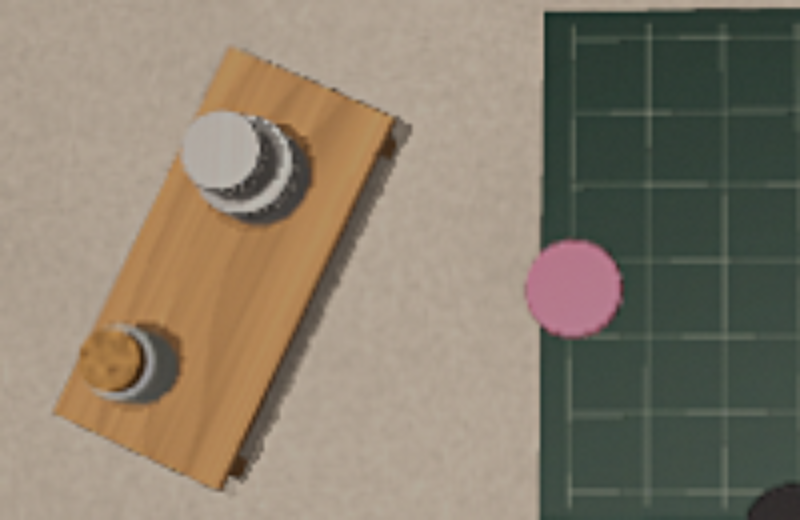

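The medium lid is down at crop (222,150), top at about 136 mm as required, and centred within 1 mm of the large lid. The small tin is the last one.

```bash
python3 -m crank '[[[0,0,30,0,0,0,1],[0,0,20,0,0,0,1],[0,0,0,0,0,0,1],[0,0,0,0,0,0,1]]]';python3 -c "
from h import *
st();to(414.6,-278,5,90)"
```

```text
time_s: 45.18
eef_pos: [0.4152, -0.2778, 0.0455]
tcp_rot: [3.14, 0.001, 1.571]
wrist_force: [-0.5, -0.7, 0.7]
width: 0.088
finger_force: 0.0
45.17 [ 415.2 -277.8   45.5] [1.7992e+02 6.0000e-02 9.0020e+01] w 88.0 f 0.0 [-0.5 -0.7  0.7]
shift [-0.2 -0.6 40.5] turn [0.08 0.06 0.02]
```

```bash
python3 -m crank '[[[0,-0.5,25,0,0,0,1],[0,0,12,0,0,0,1],[0,0,3,0,0,0,1],[0,0,0,0,0,0,1],[0,0,0,0,0,0,-1],[0,0,0,0,0,0,-1],[0,0,0,0,0,0,-1],[0,0,0,0,0,0,-1],[0,0,0,0,0,0,-1],[0,0,0,0,0,0,-1],[0,0,0,0,0,0,-1],[0,0,0,0,0,0,-1]]]' 4;python3 -m crank '[[[0,0,0,0,0,0,0.5],[0,0,0,0,0,0,0.5],[0,0,0,0,0,10,0.5],[0,0,0,0,0,10,0.5],[0,0,0,0,0,10,0.5],[0,0,0,0,0,10,0.5],[0,0,0,0,0,10,0.5],[0,0,0,0,0,10,0.5],[0,0,0,0,0,10,0.5],[0,0,0,0,0,10,0.5],[0,0,0,0,0,10,0.5],[0,0,0,0,0,0,-1],[0,0,0,0,0,0,-1],[0,0,0,0,0,0,-1],[0,0,0,0,0,0,-1],[0,0,0,0,0,0,-1],[0,0,0,0,0,0,-1]]]';python3 -c "
from h import *
st();to(572.6,297.5,185,0)
"
```

```text
time_s: 46.68
eef_pos: [0.414, -0.2775, 0.004]
tcp_rot: [-3.142, -0.0, 1.571]
wrist_force: [-0.6, 0.6, 0.5]
width: 0.0369
finger_force: 4.0
time_s: 48.8
eef_pos: [0.414, -0.2775, 0.004]
tcp_rot: [-3.142, 0.0, 0.0]
wrist_force: [0.0, -0.7, -0.1]
width: 0.0366
finger_force: 4.0
48.8 [ 414.  -277.5    4. ] [-1.8e+02  0.0e+00  1.0e-02] w 36.6 f 4.0 [ 0.  -0.7 -0.1]
shift [ 158.7 -574.9 -181. ] turn [-0.    0.    0.01]
```

```bash
python3 -m crank '[[[0,0,0,0,0,0,-1],[0,0,-10,0,0,0,-1],[0,0,-30,0,0,0,-1],[0,0,-40,0,0,0,-1],[0,0,-40,0,0,0,-1],[0,0,-40,0,0,0,-1],[0,0,-21,0,0,0,-1],[5,-20,0,0,0,0,-1],[10,-35,0,0,0,0,-1],[12,-45,0,0,0,0,-1],[12,-45,0,0,0,0,-1],[12,-45,0,0,0,0,-1],[12,-45,0,0,0,0,-1],[12,-45,0,0,0,0,-1],[12,-45,0,0,0,0,-1],[12,-45,0,0,0,0,-1],[12,-45,0,0,0,0,-1]]]' 12;python3 -m crank '[[[12,-45,0,0,0,0,-1],[12,-40,0,0,0,0,-1],[12,-35,0,0,0,0,-1],[12,-25,0,0,0,0,-1],[8,-12,0,0,0,0,-1],[0,0,0,0,0,0,-1],[0,0,0,0,0,0,-1],[0,0,0,0,0,0,-1]]]';python3 -c "
from h import *
st();to(572.6,297.5,140,0)
"
```

```text
time_s: 50.92
eef_pos: [0.525, 0.1391, 0.1844]
tcp_rot: [3.141, 0.001, 0.0]
wrist_force: [-0.1, -0.9, -1.2]
width: 0.0367
finger_force: 12.0
time_s: 51.92
eef_pos: [0.5809, 0.2938, 0.1852]
tcp_rot: [3.142, -0.0, -0.001]
wrist_force: [0.6, 0.5, -0.8]
width: 0.0366
finger_force: 12.0
51.92 [580.9 293.8 185.2] [ 1.8e+02 -0.0e+00 -4.0e-02] w 36.6 f 12.0 [ 0.6  0.5 -0.8]
shift [-8.3 -3.6 45.2] turn [ 0.   -0.   -0.04]
```

```bash
python3 -m crank '[[[-8,-3.4,10,0,0,0,-1],[0,0,15,0,0,0,-1],[0,0,5,0,0,0,-1],[0,0,0,0,0,0,-1],[0,0,0,0,0,0,-1],[0,0,0,0,0,0,-1]]]';python3 -c "
from h import *
st();to(572.6,297.5,140,0)
c=read_camera('scene'); cv2.imwrite('pics/s5.png',cv2.resize(c['pixels'][90:210,250:410],(800,600)))
"
```

```text
time_s: 52.68
eef_pos: [0.5733, 0.298, 0.1556]
tcp_rot: [-3.141, -0.001, -0.0]
wrist_force: [-0.3, -0.6, -0.5]
width: 0.0364
finger_force: 12.0
52.67 [573.3 298.  155.6] [-1.7998e+02 -5.0000e-02 -0.0000e+00] w 36.4 f 12.0 [-0.3 -0.6 -0.5]
shift [-0.7  0.5 15.6] turn [-0.02 -0.05 -0.  ]
```

View pics/s5.png

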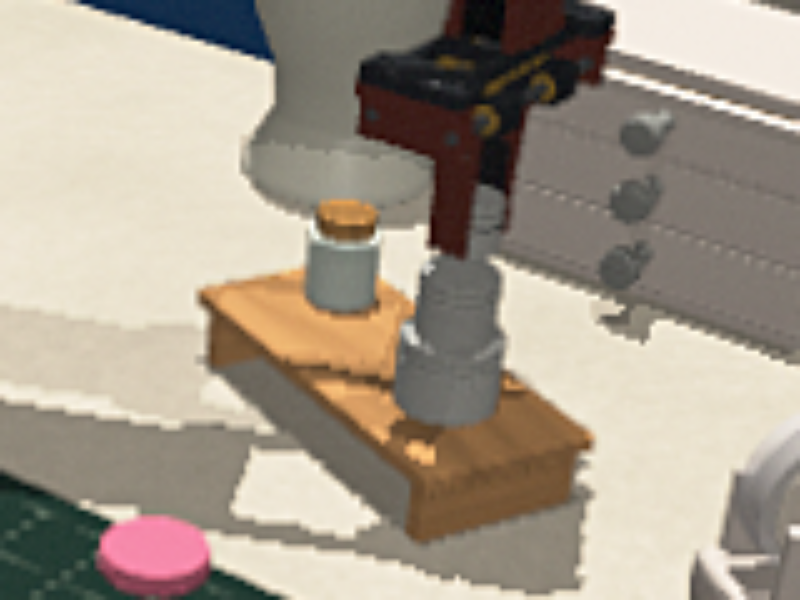

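The crop shows the small tin held upright at (485,220), just above the medium lid (460,275) and in line with the stack. Setting it down.

```bash
python3 -m crank '[[[-0.5,0.4,6,0,0,0,-1],[0,0,5,0,0,0,-1],[0,0,2,0,0,0,-1],[0,0,0,0,0,0,-1],[0,0,0,0,0,0,-1]]]';python3 -c "
from h import *
st();to(572.6,297.5,140,0)
"
```

```text
time_s: 53.35
eef_pos: [0.5726, 0.2976, 0.1422]
tcp_rot: [-3.141, -0.0, 0.0]
wrist_force: [-0.8, 0.1, -0.3]
width: 0.0369
finger_force: 12.0
53.35 [572.6 297.6 142.2] [-1.7999e+02 -2.0000e-02  0.0000e+00] w 36.9 f 12.0 [-0.8  0.1 -0.3]
shift [0.  0.1 2.2] turn [-0.01 -0.02  0.  ]
```

```bash
python3 -m crank '[[[0,0,1,0,0,0,-1],[0,0,0.8,0,0,0,-1],[0,0,0.4,0,0,0,-1],[0,0,0,0,0,0,-1]]]';python3 -m crank '[[[0,0,0,0,0,0,0.2],[0,0,0,0,0,0,0.4],[0,0,-10,0,0,0,0.6],[0,0,-25,0,0,0,0.8],[0,0,-30,0,0,0,1],[0,0,-20,0,0,0,1],[-20,20,0,0,0,0,1],[-30,40,0,0,0,0,1],[-30,45,0,0,0,0,1],[-20,45,0,0,0,0,1],[0,45,0,0,0,0,1],[0,30,0,0,0,0,1],[0,0,0,0,0,0,1],[0,0,0,0,0,0,1]]]';python3 -c "
from h import *
st()
c,P=cloud('top')
W=P[130:185,105:160].reshape(-1,3)
for a,b in((.16,.18),(.131,.143),(.09,.103)):
    Q=W[(W[:,2]>a)&(W[:,2]<b)];print(len(Q),Q.mean(0).round(4),cv2.minEnclosingCircle(Q[:,:2].astype(np.float32)))
t=cv2.resize(c['pixels'][120:250,70:190],(400,433))
c=read_camera('scene'); s=cv2.resize(c['pixels'][100:210,280:380],(400,433))
cv2.imwrite('pics/f.png',np.hstack([t,s]))
"
```

```text
time_s: 53.85
eef_pos: [0.5725, 0.2975, 0.14]
tcp_rot: [-3.142, -0.0, 0.0]
wrist_force: [0.0, 0.0, 0.9]
width: 0.0367
finger_force: 12.0
time_s: 55.6
eef_pos: [0.4726, 0.0731, 0.2254]
tcp_rot: [-3.141, -0.001, 0.0]
wrist_force: [-0.3, -0.6, -0.8]
width: 0.0877
finger_force: 0.0
55.6 [472.6  73.1 225.4] [-1.7997e+02 -4.0000e-02  0.0000e+00] w 87.7 f 0.0 [-0.3 -0.6 -0.8]
212 [0.5719 0.2969 0.1694] ((0.5726295113563538, 0.2960220277309418), 0.019559500738978386)
38 [0.5561 0.3007 0.1371] ((0.5718978047370911, 0.2980870306491852), 0.023834513500332832)
32 [0.5486 0.3091 0.0968] ((0.5496470928192139, 0.31118038296699524), 0.014609159901738167)
```

View pics/f.png

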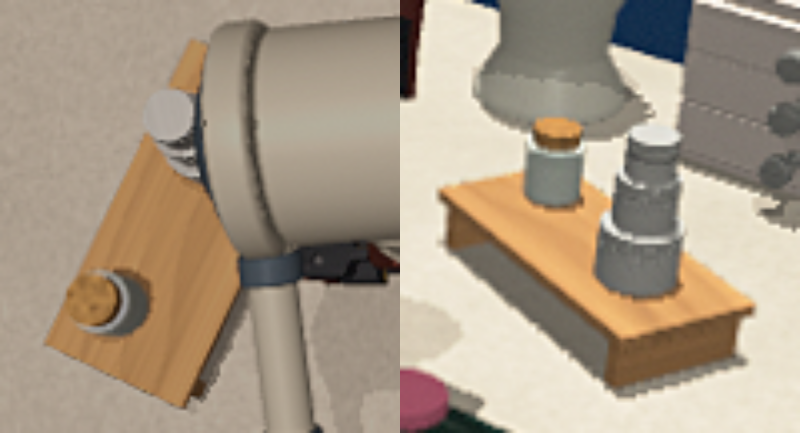

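The stack at right-half (640,205) is complete, straight and centred. The small tin's top is at about 168 mm and within 1–2 mm of the tins below. The jar is unmoved at (553,160) and the robot is clear, so I'm handing in.

```bash
python3 -c "
from station import job
print(job.job_done())"
```

```text
the job is handed in; nothing more can be done
None
```

The stack is on the shelf's free end as asked: large, medium and small tins upright and centred to within about 2 mm, both lids fully down, no spill seen, the jar unmoved, handed in at about 56 s.

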